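# Set the sprung glass tongs to the gauge lines

### The arm

A 6-joint arm with a two-finger parallel gripper is mounted at the origin on the work surface. World frame = base frame: x ahead of the robot, y to its left, z up, the work surface at z = 0. Lengths are in m, angles in rad, forces in N, time in s.
With the tool pointing down it reaches from about 0.375 to 0.975 m from the base axis. Payload 3.8 kg.
Tool frame: the origin (TCP) lies midway between the tips of the shut fingers; the grasp point (between the pads) lies 19 mm behind it; z points along the fingers, y is the line along which they close (so a half turn about z gives the same grasp; the last joint's range is limited). The gripper opens to 85 mm and grips with 20 to 120 N. Pads are 22 mm wide; open, the fingers measure 114 mm over their backs; the gripper's body (76 mm by 85 mm) begins 54 mm behind the grasp point. The pads swing forward as they close: fully open they stand 13 mm farther back than shut.
Start: joints at [-1.285, 0.264, 1.604, -0, 1.274, -0.037], TCP at [0.214, -0.64, 0.231] pointing down, gripper open.
Joint ranges: [-2.63, 2.63], [-0.94, 2.18], [0.31, 2.57], [-1.31, 4.45], [0, 2.66], [-2.55, 2.55]. Speed limits (rad/s): [2.57, 2.57, 3.14, 3.14, 3.14, 3.14].

### API

Orientations are given as a rotation vector (axis times angle).
In Python, from workcell import sensors, viewer, job gives the robot as it stands.
- The arm moves only by the shell command python3 -m inch 'ROWS' [FORCE]. ROWS is JSON, one flat list of numbers, 7 for each row, row after row: the shift along the tool's x, y, z in mm, then the turn, a rotation vector about the tool's x, y, z in degrees, then the finger opening in mm, from 0 to 85.4. A call has exactly 8 rows; each row shifts and turns the commanded pose from where the row before left it, along the tool's axes as they then stand; what a row does not reach is not made up. A row lasts 1/10 s, in which the tool goes at most 50 mm and 8.59 degrees, less where a joint would pass 70% of its speed; a pose out of reach is approached as far as the arm can. A call is refused whole if a number of a shift passes 50 or a number of a turn 8.59, either way. A call with a gripper value outside its range is refused whole. The fingers move at their own pace and stop on an object; FORCE is the grip in N (left out, the last holds). Time passes only in rows, so rows that do not move let the fingers close, or fill a call up. It gives the time, the measured TCP pose, the force, the opening and the grip force at its end, in the units of the state.
- sensors.read_state(): the state, without advancing time (a new reading comes with each control period).
- viewer.read_camera(name): name is "scene" or "top" or "wrist"; returns the picture (384x512x3 uint8, red, green, blue); there is no depth.
- viewer.camera_params(name): a dict with "K" (3x3 intrinsics, pixels), "k1" (the pictures are not rectified: a ray, as slopes to the right and down, at radius r is drawn at 1 + k1 r^2 times it, then the intrinsics apply), "world_to_cam" (4x4, takes a point from world to camera coordinates). Camera axes: x right, y down, z forward; pixel columns grow to the right and rows downward; lengths in m; the calibration is good to about 2 mm. A picture is of the moment at which its call begins: read the wrist's pose just before it. camera_params takes no time and is no camera call; for the wrist camera it gives the pose at the moment of the call.
- job.finish_job(): hands the job in; it is judged then, once.
The state is a dict: "time": time; "q": joint angles; "joint_vel": joint speeds; "joint_torque": joint torques, N m; "tool_pos": TCP position; "tcp_rot": TCP orientation; "wrist_force": force on the tool from outside, world axes, zero at the start; "torque": the same for the moment, N m; "width": opening from 0.0 (shut) to 1.0 (fully open); "grip_force": force on a finger pad.
Only numpy, scipy, OpenCV 4.12 (cv2) and the standard library are available. Lean on these libraries where they do the work, as an engineer would, in place of code of your own. Each camera call takes 0.05 s, during which the arm holds its last target. There are 200 camera calls.

### The job

Take the chipped glass pillar that stands between the tips of the sprung tongs and drop it into the slatted steel cullet crate. Then pinch the tongs by their two wooden grips and squeeze until each tip stands over its engraved line on the gauge below, and hold the tips steady there, so that the gap can be locked: the program finishes while still holding the squeeze, without letting go. Leave everything else where it is.

Things in the scene. Friction and masses are not known exactly. Their poses are not given: they have to be found in the camera images.
- jig: fixed setting jig: dark steel base plate (190 x 90 x 12 mm) with a clamp that holds the sprung tongs flat, 60 mm above the table. Origin on the table below the middle between the two hinge pins; x runs along the tongs from the clamp to the tips, y to the left blade, z up. The clamp is behind the hinges (x from -50 to 7 mm, up to 84 mm high); nothing of it stands beside the wooden grips
- grip (a point): midpoint between the two round wooden finger grips of the tongs, at their mid height, 119.5 mm from the hinges along the jig's x, 60 mm above the table. The grips are upright pegs 12 mm across and 24 mm tall (48 to 72 mm above the table), one on each blade, to be pinched from outside along the jig's y. Over both grips it measures 58.6 mm when the tongs stand open, 43.5 mm at a tip gap of 28 mm and 34.7 mm at a tip gap of 14 mm (0.63 mm per mm of tip gap)
- tip_left (a point): inner face of the left blade's tip, at mid height of the blade (60 mm above the table), 190 mm from the hinges along the jig's x. The blade tops are 66 mm above the table (62 mm at the tips). Open, the inner faces of the two tips are 52 mm apart
- tip_right (a point): inner face of the right blade's tip, likewise; the distance tip_left to tip_right is the tip gap
- seat (a point): point on top of the gauge that stands below the tips, midway between its lines, 50 mm above the table; 185 mm from the hinges along the jig's x. It tells which gauge is below the tips: the one whose origin lies straight under this point
- gauge_narrow: fixed aluminium gauge block, 50 mm (x) by 74 mm (y) by 50 mm high, with two engraved dark lines along x on its top, 14 mm apart (at y = +7 and -7 mm). Origin under its centre; axes parallel to the jig's. Stands either below the tips or 90 mm further along the jig's x as a spare
- gauge_wide: the same block, but its two lines are 28 mm apart (at y = +14 and -14 mm). One of the two gauges is below the tips, the other is the spare
- reject: rejected amber cast-glass pillar, 28 x 28 mm square and 76 mm high with one upper corner broken off (above 62 mm), about 140 g. It stands on the gauge between the open tips (its foot 50 mm above the table, about 12 mm free on each side). Origin at the centre of its foot, z up, sides along its x and y
- reject_mid (a point): middle of the pillar, 38 mm above its foot; it is in the crate when this point is inside and below the rim
- crate: fixed slatted steel cullet crate, open at the top, 180 mm (x) by 160 mm (y) by 75 mm high outside, wall and floor 5 mm thick; left or right of the jig. Origin under the centre of its floor
- blade_left: left steel blade of the tongs (its wooden grip belongs to it); origin at its hinge pin, 60 mm above the table, 12 mm to the left of the jig's middle. A spring always pushes the blade open: about 3 N against a finger on the grip at the start and 10 N at the 14 mm gap; it turns inwards by 0.063 rad to reach the 28 mm gap, 0.100 rad for 14 mm, stop at 0.13 rad
- blade_right: right steel blade of the tongs; origin at its hinge pin, 12 mm to the right of the jig's middle; sprung like the left one, independently of it
- mould: strapped two-part plaster casting mould, 150 x 134 x 82 mm, 2.2 kg, stands left or right of the jig, on the side opposite the crate; a bystander, to be left where it is; origin at its underside
- casting: finished stepped glass casting, three tiers, 70 x 50 mm foot, 105 mm high; a bystander, to be left where it is; origin at its underside
- cone: finished green glass cone, 56 mm across, 88 mm high; a bystander, to be left where it is; origin at its underside
- jar: amber jar with a steel cap, 60 mm across, 75 mm high; a bystander, to be left where it is; origin at its underside
- rest: dark wooden rest block 110 x 50 x 40 mm; a bystander, to be left where it is; origin at its underside

How it is judged:
On the way, in this order (a step that is already met when the one before it is completed fails the run):
1. the chipped pillar lies in the cullet crate, let go (x of reject_mid in the frame of crate between -0.088 and 0.088 m and y of reject_mid in the frame of crate between -0.078 and 0.078 m and z of reject_mid in the frame of crate between 0 and 0.075 m and contact force between the fingers and reject below 0.1 N and linear speed of reject below 0.05 m/s), for 0.2 s.
2. the tongs are squeezed by the fingers to the lines of the gauge below the tips, and held there for a second (((horizontal distance between gauge_narrow and seat below 0.03 m and distance between tip_left and tip_right between 0.011 and 0.017 m and y of tip_left in the frame of gauge_narrow between 0.003 and 0.011 m and y of tip_right in the frame of gauge_narrow between -0.011 and -0.003 m) or (horizontal distance between gauge_wide and seat below 0.03 m and distance between tip_left and tip_right between 0.025 and 0.031 m and y of tip_left in the frame of gauge_wide between 0.01 and 0.018 m and y of tip_right in the frame of gauge_wide between -0.018 and -0.01 m)) and contact force between the fingers and blade_left above 1 N and contact force between the fingers and blade_right above 1 N and angular speed of each of blade_left, blade_right below 0.03 rad/s), for 1 s.
At the end, for the whole second after the job is handed in: The pillar rests in the crate, not touched; the fingers press both blades (over 1 N each), the tip gap is within 3 mm of the line spacing of the gauge below the tips (14 or 28 mm), each tip within 4 mm of its own line, and the blades are still (under 0.03 rad/s) (all of step 1 and all of step 2); the arm keeps its last pose, push and grip.
It fails at once if a bystander (mould, finished casting, cone, jar, rest block) is moved by more than 30 mm (distance of any of mould, casting, cone, jar, rest from where it was at the start of the episode above 0.03 m).
It also fails if it takes over 54 s, if anything falls off the work surface, if the arm or the gripper's body presses on something with over 40 N, if the wrist force passes 120 N, or if a joint passes its speed limit or range.

## Working session

There is one attempt and no reset: what is moved stays moved. The work goes in short steps, Python scripts to look and compute and a shell command to move; the robot and the scene stay as the last step left them, time stands still between calls to the robot, and variables do not carry over. Pictures are saved under pics/ and viewed, at most 10 in all, crops included, and the job is handed in when it is done.

```bash
mkdir -p pics; ls; python3 - <<'E'
from workcell import sensors, viewer
import cv2
s=sensors.read_state(); print(s)
for n in("scene","top"):
    im=viewer.read_camera(n); cv2.imwrite(f"pics/{n}0.png",im[:,:,::-1])
    p=viewer.camera_params(n); print(n,p)
E
```

```text
pics
{'time': 0.0, 'q': array([-1.28491715e+00,  2.64778825e-01,  1.60536768e+00, -2.40937436e-05,
        1.27371089e+00, -3.68901523e-02]), 'joint_vel': array([ 2.47026744e-03, -3.11651278e-04, -2.19754728e-03,  2.43706643e-04,
        1.32838482e-03,  9.56022056e-05]), 'joint_torque': array([ 1.59888710e-03, -5.15110946e+01, -3.67316043e+01, -1.07273095e-04,
        1.31310974e-02,  2.74225255e-05]), 'tool_pos': array([ 0.21389632, -0.6394414 ,  0.22994815]), 'tcp_rot': array([-3.09855296e+00, -5.04457245e-01,  4.77293595e-04]), 'wrist_force': array([-0.16507966, -0.49075887,  0.54015131]), 'torque': array([-0.00605301,  0.01723817, -0.00660065]), 'grip_force': 0.0, 'width': 0.9999073856161653}
scene {'K': array([[480.76204901,   0.        , 266.61785892],
       [  0.        , 480.76204901, 191.16345436],
       [  0.        ,   0.        ,   1.        ]]), 'k1': -0.13081309848651684, 'world_to_cam': array([[-0.11686039,  0.993147  , -0.00163751,  0.04662226],
       [ 0.72931692,  0.08469696, -0.67891329, -0.31229056],
       [-0.674122  , -0.08053233, -0.73421664,  1.5716266 ],
       [ 0.        ,  0.        ,  0.        ,  1.        ]])}
top {'K': array([[369.31081721,   0.        , 254.83306736],
       [  0.        , 369.31081721, 195.48555252],
       [  0.        ,   0.        ,   1.        ]]), 'k1': -0.10092620825213537, 'world_to_cam': array([[ 0.02381426, -0.99969685, -0.00625152, -0.01618559],
       [-0.99503051, -0.02309743, -0.09685445,  0.51563073],
       [ 0.09668069,  0.00852697, -0.99527892,  0.90459753],
       [ 0.        ,  0.        ,  0.        ,  1.        ]])}
```

View pics/top0.png

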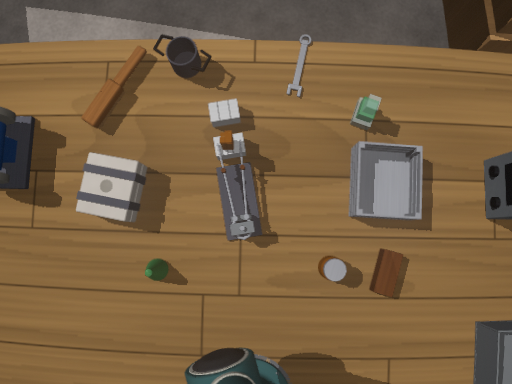

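View pics/scene0.png

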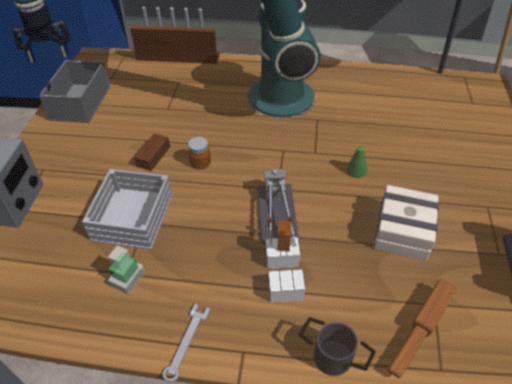

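The top view shows the jig's clamp at about (242,228), pillar (227,139), spare gauge (224,112), crate (386,181), mould (112,187), jar (333,268), and casting (367,110). I'll zoom in on the jig in both views.

```bash
python3 - <<'E'
import cv2,numpy as np
a=cv2.imread("pics/top0.png")[95:245,190:290]; b=cv2.imread("pics/scene0.png")[160:310,235:335]
f=lambda i:cv2.resize(i,None,fx=4,fy=4,interpolation=cv2.INTER_CUBIC)
cv2.imwrite("pics/z0.png",np.hstack([f(a),f(b)]))
E
```

```text
(no output)
```

View pics/z0.png

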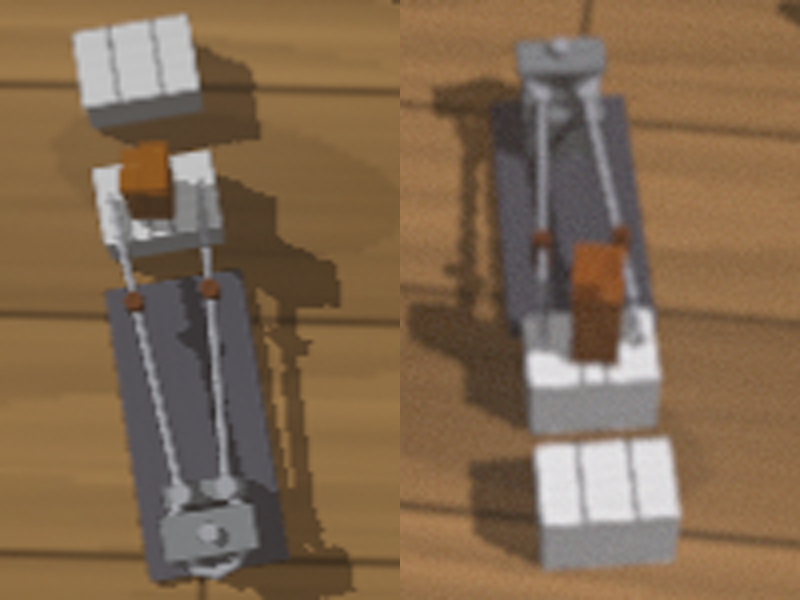

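```bash
cat > h.py <<'E'
import numpy as np
from scipy.optimize import least_squares
from scipy.spatial.transform import Rotation as R
def proj(p,X):
    X=np.atleast_2d(X); c=X@p["world_to_cam"][:3,:3].T+p["world_to_cam"][:3,3]
    s=c[:,:2]/c[:,2:]; s=s*(1+p["k1"]*(s**2).sum(1,keepdims=True))
    return s@p["K"][:2,:2].T+p["K"][:2,2]
def place(t,P):
    P=np.atleast_2d(np.array(P,float))/1000; c,s=np.cos(t[2]),np.sin(t[2])
    return np.c_[t[0]+c*P[:,0]-s*P[:,1],t[1]+s*P[:,0]+c*P[:,1],P[:,2]]
def fit(obs,x0):  # obs: list of (params, model pts mm, pixels)
    f=lambda t:np.concatenate([(proj(p,place(t,P))-np.array(u)).ravel() for p,P,u in obs])
    r=least_squares(f,x0,loss="soft_l1"); return r.x,np.round(f(r.x).reshape(-1,2),1)
E
python3 - <<'E'
from h import *
from workcell import viewer
T,S=viewer.camera_params("top"),viewer.camera_params("scene")
ct=lambda L:[(190+(x+.5)/4-.5,95+(y+.5)/4-.5) for x,y in L]
cs=lambda L:[(235+(x-399.5)/4-.5,160+(y+.5)/4-.5) for x,y in L]
g=lambda a,b:[(b,37,50),(b,-37,50),(a,-37,50),(a,37,50)]
t,r=fit([(T,g(250,300)+g(160,210)+[(119.5,23.3,72),(119.5,-23.3,72)],
 ct([(75,33),(187,14),(200,93),(88,108),(93,168),(213,151),(221,230),(104,246),(133,299),(209,286)])),
 (S,[(300,37,50),(300,-37,50),(250,-37,50),(250,37,50),(210,-37,50),(210,37,50),(119.5,23.3,72),(119.5,-23.3,72)],
 cs([(678,512),(542,524),(535,446),(668,437),(529,388),(659,378),(621,230),(541,234)]))],[.4,0,.1])
print("jig",t,np.degrees(t[2]));print(r.tolist())
print("grip",place(t,[(119.5,0,60),(185,0,50)]))
b=[(14,14,126),(14,-14,126),(-14,-14,126),(-14,14,126)]
q,r=fit([(T,b,ct([(123,148),(168,142),(167,188),(124,190)])),(S,[(14,-14,50),(14,14,50)],cs([(573,358),(616,362)]))],[*place(t,[(185,0,0)])[0][:2],t[2]])
print("pillar",q,np.degrees(q[2]),r.tolist())
c=[(90,80,75),(90,-80,75),(-90,-80,75),(-90,80,75)]
k,r=fit([(T,c,[(355,143),(421,145),(421,219),(352,215)]),(S,[c[1],c[0],c[3],c[2]],[(87,237),(154,247),(171,178),(114,170)])],[.55,-.38,0])
print("crate",k,r.tolist())
E
```

```text
jig [0.45810907 0.02957    0.18545641] 10.625869570922594
[[-0.9, 0.1], [-0.1, 0.1], [-0.3, -0.9], [-1.3, 0.1], [-0.2, 0.4], [-1.0, -0.1], [0.1, -0.5], [-0.0, 0.3], [-0.2, 0.6], [-0.1, 0.7], [-0.2, 0.9], [-0.7, 0.0], [-0.6, -0.2], [-0.4, 0.1], [-0.3, -0.6], [-0.2, 0.0], [-0.4, 0.4], [-0.2, 0.4]]
grip [[0.5755599  0.05160522 0.06      ]
 [0.63993672 0.0636831  0.05      ]]
pillar [0.63921846 0.06473082 0.10437803] 5.980420700071532 [[-1.1, -0.2], [-0.2, 0.3], [0.9, 0.7], [-0.5, 1.2], [-1.6, 1.8], [-0.0, 0.9]]
crate [ 0.55767286 -0.31923329 -0.02695686] [[-1.4, -2.0], [-3.6, -0.1], [-3.9, -1.0], [-0.1, -0.1], [-1.4, -14.7], [-4.3, -16.7], [0.0, -2.8], [-1.7, -0.8]]
```

```bash
cat >> h.py <<'E'
def rel(x,y,z,yaw_deg):
    "tool-frame shift (mm) after first turning about tool z by the printed degrees"
    from workcell import sensors
    s=sensors.read_state(); A=R.from_rotvec(s["tcp_rot"]); a=np.radians(yaw_deg)
    G=R.from_matrix(np.array([[np.cos(a),np.sin(a),0],[np.sin(a),-np.cos(a),0],[0,0,-1]]))
    d=np.array([x,y,z])-s["tool_pos"]
    print("t %.2f"%s["time"],"turn",np.degrees((A.inv()*G).as_rotvec()).round(2),"shift after turn",(G.inv().apply(d)*1000).round(1),
      "| before",(A.inv().apply(d)*1000).round(1),"F",s["wrist_force"].round(1),"w",round(s["width"]*85.4,1),"g",s["grip_force"])
E
python3 -c "
from h import *
rel(.639,.064,.21,8)"
```

```text
t 0.10 turn [-1.200e-01  1.000e-02  1.049e+01] shift after turn [ 518.8 -637.5   20.1] | before [ 626.3 -532.3   21.2] F [-0.3 -0.7  0.6] w 85.4 g 0.0
```

```bash
python3 -m inch '[0,0,0,0,0,5.25,85, 0,0,0,0,0,5.25,85, 30.5,-37.5,1.2,0,0,0,85, 30.5,-37.5,1.2,0,0,0,85, 30.5,-37.5,1.2,0,0,0,85, 30.5,-37.5,1.2,0,0,0,85, 30.5,-37.5,1.2,0,0,0,85, 30.5,-37.5,1.2,0,0,0,85]' 30
python3 -m inch '[30.5,-37.5,1.2,0,0,0,85, 30.5,-37.5,1.2,0,0,0,85, 30.5,-37.5,1.2,0,0,0,85, 30.5,-37.5,1.2,0,0,0,85, 30.5,-37.5,1.2,0,0,0,85, 30.5,-37.5,1.2,0,0,0,85, 30.5,-37.5,1.2,0,0,0,85, 30.5,-37.5,1.2,0,0,0,85]'
python3 -c "
from h import *
rel(.639,.064,.21,8)"
```

```text
time: 0.9
tool_pos: [0.3644, -0.3899, 0.2236]
tcp_rot: [-3.133, -0.218, 0.0]
wrist_force: [0.2, -0.4, 0.1]
width: 0.995
grip_force: 0.0
time: 1.7
tool_pos: [0.5643, -0.0589, 0.2141]
tcp_rot: [3.134, 0.219, -0.001]
wrist_force: [1.2, -0.1, -0.8]
width: 1.001
grip_force: 0.0
t 1.70 turn [0.   0.03 0.01] shift after turn [  91.1 -111.3    4.1] | before [  91.1 -111.3    4. ] F [ 1.2 -0.1 -0.8] w 85.5 g 0.0
```

```bash
python3 -m inch '[30.5,-37.5,1.2,0,0,0,85, 30.5,-37.5,1.2,0,0,0,85, 30,-36.5,1.2,0,0,0,85, 0,0,0,0,0,0,85, 0,0,0,0,0,0,85, 0,0,0,0,0,0,85, 0,0,0,0,0,0,85, 0,0,0,0,0,0,85]'
python3 - <<'E'
from h import *
from workcell import viewer
import cv2,pickle
rel(.639,.064,.21,8)
p=viewer.camera_params("wrist"); im=viewer.read_camera("wrist")
pickle.dump(p,open("w1.pkl","wb")); cv2.imwrite("pics/w1raw.png",im[:,:,::-1])
cv2.imwrite("pics/w1.png",cv2.resize(im[:,:,::-1],(800,600),interpolation=cv2.INTER_CUBIC))
E
```

```text
time: 2.5
tool_pos: [0.6381, 0.0609, 0.2111]
tcp_rot: [3.134, 0.216, 0.0]
wrist_force: [-1.3, -0.3, -0.3]
width: 0.996
grip_force: 0.0
t 2.50 turn [ 0.01 -0.01 -0.11] shift after turn [ 1.3 -3.   1.1] | before [ 1.3 -3.   1.1] F [-1.3 -0.3 -0.3] w 85.0 g 0.0
```

View pics/w1.png

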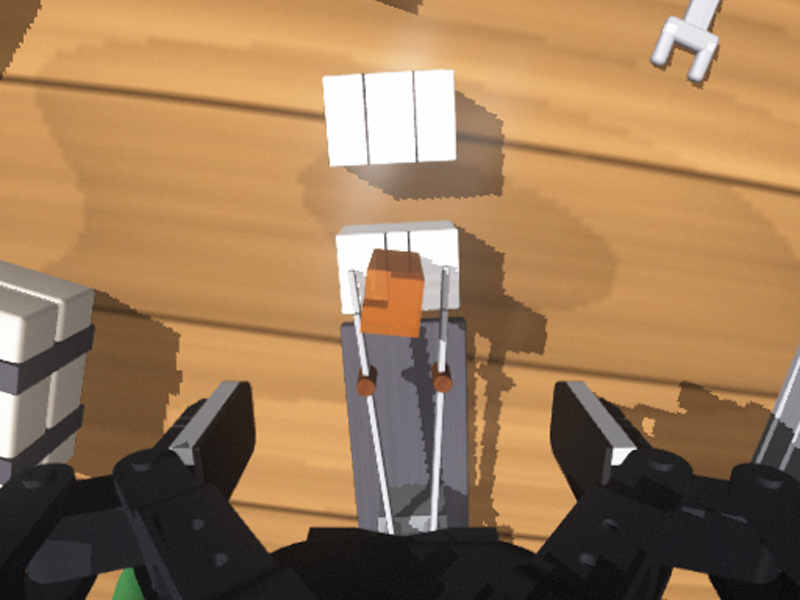

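The wrist view shows the pillar top with corners (362,333), (420,336), (423,280), the far-left corner chipped, and foot edge (374,250)-(419,254). It also shows the grips at (367,387) and (443,383), the narrow gauge lines under the tips, and the wide spare beyond.

```bash
python3 - <<'E'
from h import *
import pickle
W=pickle.load(open("w1.pkl","rb"))
c=lambda L:[((x+.5)/1.5625-.5,(y+.5)/1.5625-.5) for x,y in L]
g=lambda a,b:[(b,37,50),(b,-37,50),(a,-37,50),(a,37,50)]
t,r=fit([(W,g(250,300)+g(160,210)+[(119.5,23.3,72),(119.5,-23.3,72)],c([(324,77),(454,70),(456,158),(330,166),(338,237),(458,229),(459,307),(343,314),(367,387),(443,383)]))],[.458,.03,.185])
print("jig",t,np.degrees(t[2]),r.tolist()); print(place(t,[(119.5,0,60),(185,0,50)]))
q,r=fit([(W,[(-14,14,126),(-14,-14,126),(14,-14,126),(14,14,50),(14,-14,50)],c([(362,333),(420,336),(423,280),(374,250),(419,254)]))],[.639,.064,.15])
print("pillar",q,np.degrees(q[2]),r.tolist())
print(np.linalg.inv(W["world_to_cam"])[:3])
rel(q[0],q[1],.075,np.degrees(q[2]))
E
```

```text
jig [0.45827058 0.02846607 0.19012167] 10.89316901876541 [[-1.0, -0.6], [0.2, -1.0], [0.5, 1.2], [-0.0, 0.6], [-1.4, -1.3], [0.4, -0.3], [1.0, 0.9], [-0.2, 0.2], [-0.2, 0.2], [0.2, 0.4]]
[[0.57561734 0.05104898 0.06      ]
 [0.63993711 0.06342707 0.05      ]]
pillar [0.63926375 0.06614253 0.08158296] 4.6743593341604806 [[-0.3, 0.6], [0.1, 0.7], [0.7, 0.0], [-0.7, -0.6], [0.0, -1.6]]
[[ 1.36920147e-01 -9.53881437e-01 -2.67138688e-01  7.05860875e-01]
 [-9.90581636e-01 -1.32104999e-01 -3.60040568e-02  7.03901841e-02]
 [-9.46754635e-04  2.69552359e-01 -9.62985270e-01  3.54447099e-01]]
t 2.55 turn [ 0.01 -0.01  3.23] shift after turn [  1.5  -5.  136.2] | before [  1.7  -5.  136.2] F [ 0.3  0.1 -0.2] w 85.2 g 0.0
```

```bash
python3 -m inch '[0,0,0,0,0,3.2,85, 1.5,-5,20,0,0,0,85, 0,0,25,0,0,0,85, 0,0,25,0,0,0,85, 0,0,25,0,0,0,85, 0,0,25,0,0,0,85, 0,0,16,0,0,0,85, 0,0,0,0,0,0,85]' 40
python3 -m inch '[0,0,0,0,0,0,10, 0,0,0,0,0,0,10, 0,0,0,0,0,0,10, 0,0,0,0,0,0,10, 0,0,0,0,0,0,10, 0,0,0,0,0,0,10, 0,0,0,0,0,0,10, 0,0,0,0,0,0,10]' 40
python3 -c "
from h import *
rel(.639,.066,.075,4.7)"
```

```text
time: 3.35
tool_pos: [0.6372, 0.0666, 0.072]
tcp_rot: [3.139, 0.13, -0.009]
wrist_force: [-0.2, -0.5, -0.7]
width: 0.997
grip_force: 0.0
time: 4.15
tool_pos: [0.6406, 0.0674, 0.0763]
tcp_rot: [-3.139, -0.131, -0.003]
wrist_force: [-0.6, 0.2, 5.6]
width: 0.328
grip_force: 41.2
t 4.15 turn [ 0.   -0.13  0.1 ] shift after turn [-1.8  1.3  1.3] | before [-1.8  1.2  1.3] F [-0.6  0.2  5.6] w 28.0 g 41.18105806410313
```

```bash
python3 -m inch '[0,0,-10,0,0,0,10, 0,0,-20,0,0,0,10, 0,0,-30,0,0,0,10, 0,0,-30,0,0,0,10, 0,0,-20,0,0,0,10, 0,10,0,0,0,0,10, 0,20,0,0,0,0,10, 0,30,0,0,0,0,10]'
python3 - <<'E'
from h import *
from workcell import viewer
T,S=viewer.camera_params("top"),viewer.camera_params("scene")
c=[(90,80,75),(90,-80,75),(-90,-80,75),(-90,80,75)]
k,r=fit([(T,c,[(355,143),(421,145),(421,219),(352,215)])],[.55,-.38,0]);print(k,r.tolist())
k,r=fit([(S,c[2:]+[(90,80,0),(90,-80,0)],[(114,170),(171,178),(154,247),(87,237)])],[.55,-.38,0]);print(k,r.tolist())
rel(.56,-.32,.19,4.7)
E
```

```text
time: 4.95
tool_pos: [0.6435, 0.0076, 0.1832]
tcp_rot: [-3.138, -0.135, 0.004]
wrist_force: [0.6, -1.1, -1.4]
width: 0.325
grip_force: 40.3
[ 0.5560008  -0.32506269 -0.02486789] [[0.9, -1.2], [-1.4, 0.5], [-1.5, -0.3], [2.4, 0.7]]
[ 0.55309304 -0.32321275 -0.07856542] [[-0.3, -3.1], [0.2, -2.8], [-2.1, 1.9], [5.1, 1.2]]
t 4.95 turn [-0.03  0.14  0.22] shift after turn [-110.1  319.7   -6.8] | before [-111.3  319.3   -6.7] F [ 0.6 -1.1 -1.4] w 27.7 g 40.3012465685606
```

```bash
python3 -m inch '[-14,40,0,0,0,0,10, -14,42,0,0,0,0,10, -15,42,0,0,0,0,10, -15,42,0,0,0,0,10, -15,42,0,0,0,0,10, -15,42,0,0,0,0,10, -14,42,0,0,0,0,10, -12,30,0,0,0,0,10]'
python3 -c "
from h import *
rel(.556,-.324,.05,4.7)"
```

```text
time: 5.75
tool_pos: [0.5555, -0.3255, 0.1826]
tcp_rot: [-3.138, -0.129, 0.005]
wrist_force: [-0.5, 0.4, -2.2]
width: 0.33
grip_force: 40.3
t 5.75 turn [-0.06  0.16  0.  ] shift after turn [  0.6  -1.5 132.6] | before [  1.   -1.4 132.6] F [-0.5  0.4 -2.2] w 28.2 g 40.26088424026966
```

```bash
python3 -m inch '[0,0,15,0,0,0,10, 0,0,25,0,0,0,10, 0,0,30,0,0,0,10, 0,0,30,0,0,0,10, 0,0,25,0,0,0,10, 0,0,15,0,0,0,10, 0,0,0,0,0,0,10, 0,0,0,0,0,0,10]'
python3 -m inch '[0,0,0,0,0,0,85, 0,0,0,0,0,0,85, 0,0,0,0,0,0,85, 0,0,0,0,0,0,85, 0,0,0,0,0,0,85, 0,0,0,0,0,0,85, 0,0,-10,0,0,0,85, 0,0,-20,0,0,0,85]'
python3 -m inch '[0,0,-20,0,0,0,85, 0,0,-40,0,0,0,85, 0,0,-40,0,0,0,85, 0,0,-20,0,0,0,85, 0,-20,0,0,0,0,85, 0,-30,0,0,0,0,85, 0,-30,0,0,0,0,85, 0,-30,0,0,0,0,85]'
python3 - <<'E'
from h import *
from workcell import viewer
import cv2
cr=viewer.read_camera("scene")[150:300,60:190,::-1]
cv2.imwrite("pics/c1.png",cv2.resize(cr,None,fx=3,fy=3,interpolation=cv2.INTER_CUBIC))
rel(.5756,.0512,.18,10.8)
E
```

```text
time: 6.55
tool_pos: [0.5579, -0.3226, 0.0446]
tcp_rot: [-3.138, -0.132, 0.001]
wrist_force: [0.7, -0.7, -1.5]
width: 0.324
grip_force: 40.2
time: 7.35
tool_pos: [0.5564, -0.3219, 0.0735]
tcp_rot: [-3.136, -0.131, 0.006]
wrist_force: [0.6, -0.0, -0.1]
width: 0.992
grip_force: 0.0
time: 8.15
tool_pos: [0.5474, -0.211, 0.1936]
tcp_rot: [-3.137, -0.131, 0.003]
wrist_force: [-0.4, 0.9, -0.3]
width: 0.996
grip_force: 0.0
t 8.20 turn [-0.33  0.15 -5.93] shift after turn [  76.7 -247.7   13.4] | before [  50.7 -254.3   14.6] F [-0.7  3.3 -0.2] w 84.9 g 0.0
```

View pics/c1.png

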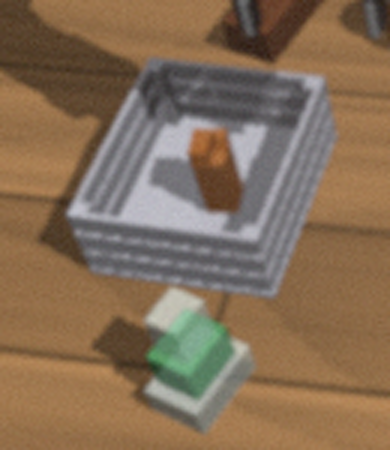

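The pillar stands in the crate, at about (215,170) in the crop. Next, the grips.

```bash
python3 -m inch '[0,0,0,0,0,-5.9,85, 11,-36,2,0,0,0,85, 11,-36,2,0,0,0,85, 11,-36,2,0,0,0,85, 11,-36,2,0,0,0,85, 11,-36,2,0,0,0,85, 11,-36,2,0,0,0,85, 11,-32,1,0,0,0,85]' 40
python3 -m inch '[0,0,0,0,0,0,85, 0,0,0,0,0,0,85, 0,0,0,0,0,0,85, 0,0,0,0,0,0,85, 0,0,0,0,0,0,85, 0,0,0,0,0,0,85, 0,0,0,0,0,0,85, 0,0,0,0,0,0,85]' 40
python3 - <<'E'
from h import *
from workcell import viewer
import cv2,pickle
rel(.5756,.0512,.041,10.8)
p=viewer.camera_params("wrist"); im=viewer.read_camera("wrist")
pickle.dump(p,open("w2.pkl","wb"))
cv2.imwrite("pics/w2.png",cv2.resize(im[:,:,::-1],(800,600),interpolation=cv2.INTER_CUBIC))
E
```

```text
time: 9.0
tool_pos: [0.5767, 0.0472, 0.1805]
tcp_rot: [-3.127, -0.294, 0.004]
wrist_force: [-0.3, 0.1, -0.6]
width: 0.999
grip_force: 0.0
time: 9.8
tool_pos: [0.5784, 0.0444, 0.1819]
tcp_rot: [3.128, 0.292, 0.0]
wrist_force: [0.4, 0.7, 0.0]
width: 0.995
grip_force: 0.0
t 9.80 turn [ 0.   -0.   -0.13] shift after turn [ -1.5  -7.2 140.9] | before [ -1.5  -7.2 140.9] F [0.4 0.7 0. ] w 85.0 g 0.0
```

View pics/w2.png

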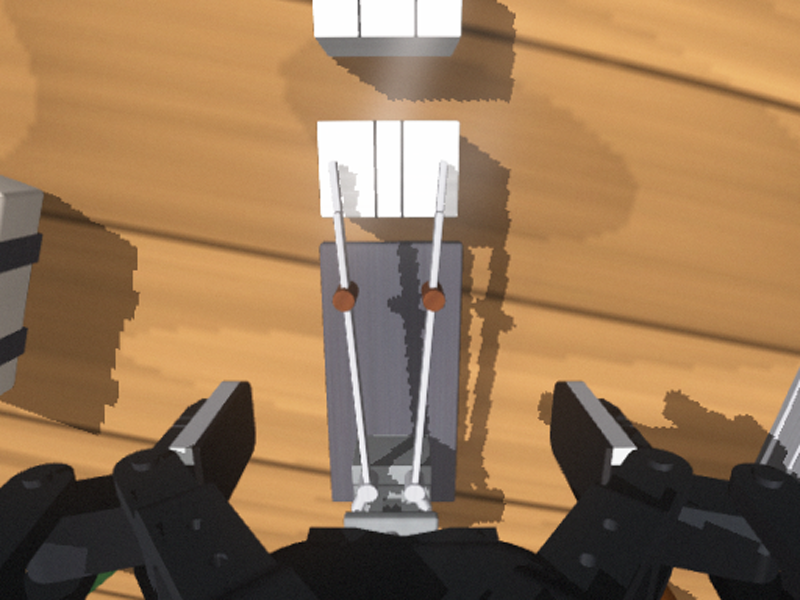

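The wrist view shows the grip tops at (345,300) and (434,299), gauge corners at (318,121)-(458,216), and fingers symmetric about column 402. So the midline lies about 13 px to the left of the tool.

```bash
python3 - <<'E'
from h import *
import pickle
from workcell import sensors,viewer
W=pickle.load(open("w2.pkl","rb"))
c=lambda L:[((x+.5)/1.5625-.5,(y+.5)/1.5625-.5) for x,y in L]
t,r=fit([(W,[(210,37,50),(210,-37,50),(160,-37,50),(160,37,50),(250,37,50),(250,-37,50),(119.5,23.3,72),(119.5,-23.3,72)],
 c([(318,122),(459,121),(458,216),(321,216),(314,37),(461,37),(345,300),(434,299)]))],[.458,.03,.185])
print("jig",t,np.degrees(t[2]),r.tolist())
# independent of noisy arm reading: camera-to-tool from several simultaneous readings
Q=[]
for i in range(6):
    s=sensors.read_state(); p=viewer.camera_params("wrist"); C=np.linalg.inv(p["world_to_cam"])
    A=R.from_rotvec(s["tcp_rot"]); Q.append(np.r_[A.inv().apply(C[:3,3]-s["tool_pos"])*1000,s["tool_pos"]*1000]); 
    viewer.read_camera("wrist")
print(np.round(Q,1)); 
G=place(t,[(119.5,0,60)])[0]; print("grip",G)
gc=W["world_to_cam"][:3,:3]@G+W["world_to_cam"][:3,3]
M=A.inv().as_matrix()@C[:3,:3]; print("grip in tool mm",(M@gc*1000+np.mean(Q,0)[:3]).round(1)); print("cam yaw in tool",M.round(3).tolist())
rel(G[0],G[1],.041,np.degrees(t[2]))
E
```

```text
jig [0.45843872 0.02860348 0.19045876] 10.912483145655429 [[-0.7, -1.0], [0.7, -0.9], [0.0, 0.4], [0.0, 0.8], [-0.2, 0.3], [0.4, -0.4], [-0.4, 0.2], [0.1, 0.6]]
[[ 6.840e+01 -1.000e-01 -1.433e+02  5.785e+02  4.450e+01  1.819e+02]
 [ 6.840e+01 -1.000e-01 -1.434e+02  5.784e+02  4.460e+01  1.819e+02]
 [ 6.840e+01 -1.000e-01 -1.433e+02  5.784e+02  4.470e+01  1.819e+02]
 [ 6.840e+01 -1.000e-01 -1.433e+02  5.784e+02  4.470e+01  1.819e+02]
 [ 6.840e+01 -1.000e-01 -1.433e+02  5.784e+02  4.480e+01  1.819e+02]
 [ 6.840e+01 -1.000e-01 -1.433e+02  5.784e+02  4.480e+01  1.819e+02]]
grip [0.57577786 0.05122595 0.06      ]
grip in tool mm [ -1.4  -7.2 121.9]
cam yaw in tool [[-0.0, -0.963, -0.27], [1.0, -0.0, -0.001], [0.001, -0.27, 0.963]]
t 10.15 turn [ 0.   -0.   -0.21] shift after turn [ -1.4  -6.8 140.9] | before [ -1.4  -6.8 140.9] F [-0.4 -0.3 -0.7] w 85.0 g 0.0
```

```bash
python3 -m inch '[-1.4,-6.8,10,0,0,0,85, 0,0,25,0,0,0,85, 0,0,25,0,0,0,85, 0,0,25,0,0,0,85, 0,0,25,0,0,0,85, 0,0,20,0,0,0,85, 0,0,11,0,0,0,85, 0,0,0,0,0,0,85]' 40
python3 -c "
from h import *
rel(.5758,.0512,.041,10.9)"
```

```text
time: 10.95
tool_pos: [0.5737, 0.0514, 0.0385]
tcp_rot: [-3.128, -0.293, 0.007]
wrist_force: [-0.6, -0.6, -0.7]
width: 0.999
grip_force: 0.0
t 10.95 turn [-0.04  0.26 -0.2 ] shift after turn [ 2.1  0.6 -2.5] | before [ 2.1  0.6 -2.5] F [-0.6 -0.6 -0.7] w 85.3 g 0.0
```

Close gradually to just short of the target, then look.

```bash
python3 -m inch '[0,0,0,0,0,0,70, 0,0,0,0,0,0,62, 0,0,0,0,0,0,58, 0,0,0,0,0,0,54, 0,0,0,0,0,0,50, 0,0,0,0,0,0,46, 0,0,0,0,0,0,42, 0,0,0,0,0,0,38]' 40
python3 -m inch '[0,0,0,0,0,0,36.5, 0,0,0,0,0,0,35.5, 0,0,0,0,0,0,34.7, 0,0,0,0,0,0,34.7, 0,0,0,0,0,0,34.7, 0,0,0,0,0,0,34.7, 0,0,0,0,0,0,34.7, 0,0,0,0,0,0,34.7]' 40
python3 - <<'E'
from h import *
from workcell import viewer
import cv2,pickle
rel(.5758,.0512,.041,10.9)
p=viewer.camera_params("wrist"); im=viewer.read_camera("wrist")
pickle.dump(p,open("w3.pkl","wb"))
cv2.imwrite("pics/w3.png",cv2.resize(im[:,:,::-1],(800,600),interpolation=cv2.INTER_CUBIC))
E
```

```text
time: 11.75
tool_pos: [0.5782, 0.0513, 0.0442]
tcp_rot: [3.128, 0.293, 0.008]
wrist_force: [-1.9, -0.6, 11.9]
width: 0.45
grip_force: 8.8
time: 12.55
tool_pos: [0.5783, 0.0512, 0.0445]
tcp_rot: [3.128, 0.293, 0.008]
wrist_force: [-2.3, -0.9, 13.4]
width: 0.41
grip_force: 9.7
t 12.55 turn [ 0.04 -0.29 -0.21] shift after turn [-2.5 -0.5  3.5] | before [-2.5 -0.4  3.5] F [-2.3 -0.9 13.4] w 35.1 g 9.747705459594727
```

View pics/w3.png

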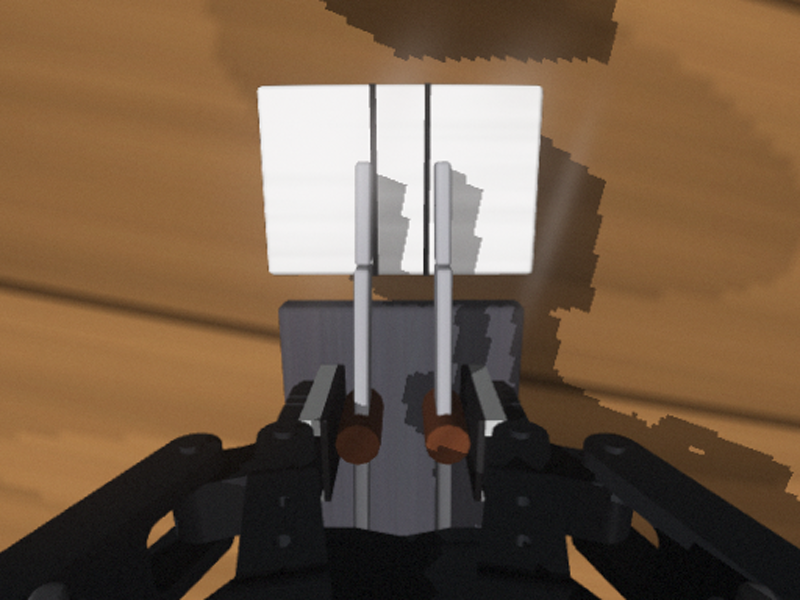

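In the view, the tip inner faces are at columns 370 and 434 (row 165) and the lines at 374 and 427. After parallax the gap is about 15.5 mm, with both tips within about 1.5 mm of their lines. I'll tighten it slightly and hold.

```bash
python3 -m inch '[0,0,0,0,0,0,34.4, 0,0,0,0,0,0,34.1, 0,0,0,0,0,0,34, 0,0,0,0,0,0,34, 0,0,0,0,0,0,34, 0,0,0,0,0,0,34, 0,0,0,0,0,0,34, 0,0,0,0,0,0,34]' 40
python3 -m inch '[0,0,0,0,0,0,34, 0,0,0,0,0,0,34, 0,0,0,0,0,0,34, 0,0,0,0,0,0,34, 0,0,0,0,0,0,34, 0,0,0,0,0,0,34, 0,0,0,0,0,0,34, 0,0,0,0,0,0,34]' 40
python3 -m inch '[0,0,0,0,0,0,34, 0,0,0,0,0,0,34, 0,0,0,0,0,0,34, 0,0,0,0,0,0,34, 0,0,0,0,0,0,34, 0,0,0,0,0,0,34, 0,0,0,0,0,0,34, 0,0,0,0,0,0,34]' 40
python3 - <<'E'
from h import *
from workcell import viewer
import cv2
rel(.5758,.0512,.041,10.9)
p=viewer.camera_params("wrist"); im=viewer.read_camera("wrist")
t=[.4584,.0286,.1904]; u=lambda P:(proj(p,place(t,P))+.5)*1.5625-.5
print("lines",u([(205,7,50),(205,-7,50)]).round(),"ideal tip edges",u([(188,7,62),(188,-7,62)]).round())
b=cv2.resize(im[:,:,::-1],(800,600),interpolation=cv2.INTER_CUBIC)[70:290,240:560]
cv2.imwrite("pics/w4.png",cv2.resize(b,None,fx=2,fy=2))
E
```

```text
time: 13.4
tool_pos: [0.5783, 0.0512, 0.0446]
tcp_rot: [3.128, 0.293, 0.008]
wrist_force: [-2.8, -1.0, 13.9]
width: 0.399
grip_force: 9.9
time: 14.2
tool_pos: [0.5783, 0.0512, 0.0446]
tcp_rot: [3.128, 0.293, 0.008]
wrist_force: [-3.4, 0.5, 11.5]
width: 0.402
grip_force: 9.9
time: 15.0
tool_pos: [0.5783, 0.0513, 0.0446]
tcp_rot: [3.128, 0.293, 0.008]
wrist_force: [-2.7, -0.5, 13.1]
width: 0.4
grip_force: 9.9
t 15.00 turn [ 0.04 -0.29 -0.21] shift after turn [-2.5 -0.4  3.6] | before [-2.5 -0.4  3.6] F [-2.7 -0.5 13.1] w 34.1 g 9.941591173410416
lines [[373. 103.]
 [427. 103.]] ideal tip edges [[372. 171.]
 [429. 171.]]
```

View pics/w4.png

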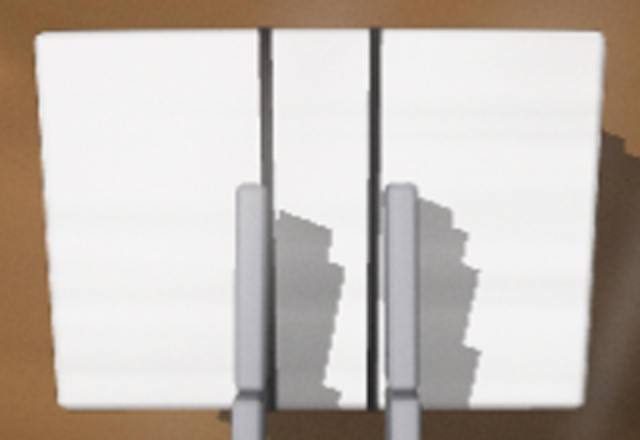

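The inner faces are now at columns 373 and 433.5 (ideal 372 and 429), so the gap is about 14.8 mm and each tip is within about 1.1 mm of its line. It is steady, so I'm handing in.

```bash
python3 -c "
from workcell import job
print(job.finish_job())"
```

```text
the job is handed in; nothing more can be done
None
```

The chipped pillar is standing in the cullet crate, and the job was handed in at about 15 s with the tongs still squeezed: the tip gap is about 14.8 mm over the narrow (14 mm) gauge, each tip is within about 1.1 mm of its line, and the pad force is about 10 N; the hand-in returned no verdict.

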